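# Turn the tray's cover leaf over its spine

### The arm

A 6-joint arm with a two-finger parallel gripper is mounted at the origin on the work surface. World frame = base frame: x ahead of the robot, y to its left, z up, the work surface at z = 0. Lengths are in m, angles in rad, forces in N, time in s.
With the tool pointing down it reaches from about 0.3 to 0.875 m from the base axis. Payload 6.4 kg.
Tool frame: the origin (TCP) lies midway between the tips of the shut fingers; the grasp point (between the pads) lies 19 mm behind it; z points along the fingers, y is the line along which they close (so a half turn about z gives the same grasp; the last joint's range is limited). The gripper opens to 85 mm and grips with 20 to 120 N. Pads are 22 mm wide; open, the fingers measure 114 mm over their backs; the gripper's body (76 mm by 85 mm) begins 54 mm behind the grasp point. The pads swing forward as they close: fully open they stand 13 mm farther back than shut.
Start: joints at [1.129, 0.181, 1.607, -0, 1.354, -0.206], TCP at [0.134, 0.559, 0.231] pointing down, gripper open.
Joint ranges: [-2.99, 2.99], [-0.89, 2.07], [0.3, 2.58], [-1.14, 4.28], [0, 2.63], [-3.12, 3.12]. Speed limits (rad/s): [2.57, 2.57, 3.01, 3.14, 3.14, 3.14].

### API

Orientations are given as a unit quaternion [w, x, y, z].
In Python, from bench import status, camera, ctrl gives the robot as it stands. The module is installed in compiled form; this text tells all that it offers.
- The arm moves only by the shell command python3 -m handwheel 'ROWS'. ROWS is JSON, a list that holds one entry, the list of rows, each a list of 7 numbers: the opening, from -1 (shut) to 1 (fully open), then the shift along the tool's x, y, z in cm, then the turn, a rotation vector about the tool's x, y, z in degrees. A call has 1 to 10 rows; each row is the pose to reach, as a shift and turn from the pose commanded when the call began, along the tool's axes at that moment; what a row does not reach only later rows make up. A row lasts 1/8 s, in which the tool goes at most 62.5 mm and 10.7 degrees, less where a joint would pass 70% of its speed; a pose out of reach is approached as far as the arm can. A call with a gripper value outside its range is refused whole. The fingers move at their own pace and stop on an object; the grip force is fixed at half the most. Time passes only in rows, so rows that repeat a pose let the fingers close. It gives the time, the measured TCP pose, the force, the opening and the grip force at its end, in the units of the state.
- status.get_obs(): the state, without advancing time (a new reading comes with each control period).
- camera(name): name is "side" or "top" or "wrist"; returns a dict with "frame" (384x512x3 uint8, blue, green, red), "depth" (384x512 float32, m along the optical axis (not along the pixel's ray), 0 where there is no reading), "fx", "fy", "cx", "cy" (pixels), "extrinsics" (4x4, takes a point from camera to world coordinates); the wrist camera has in their place "hand_eye" (4x4, takes a point from camera to tool coordinates, whose origin is the TCP and whose axes are the flange's). Camera axes: x right, y down, z forward; pixel columns grow to the right and rows downward; lengths in m; the calibration is good to about 2 mm. A picture is of the moment at which its call begins: read the wrist's pose just before it.
- ctrl.hand_in(): hands the job in; it is judged then, once.
The state is a dict: "time_s": time; "q": joint angles; "dq": joint speeds; "joint_efforts": joint torques, N m; "eef_pos": TCP position; "eef_rot": TCP orientation; "wrist_force": force on the tool from outside, world axes, zero at the start; "torque": the same for the moment, N m; "opening": opening from 0.0 (shut) to 1.0 (fully open); "grasp_force": force on a finger pad.
Only numpy, scipy, OpenCV 4.12 (cv2) and the standard library are available. Lean on these libraries where they do the work, as an engineer would, in place of code of your own. Each camera call takes 0.05 s, during which the arm holds its last target. There are 200 camera calls.

### The job

The bamboo cover leaf of the two-bay steel tray lies over one bay: turn it over the tray's spine so that it lies flat over the other bay, and let go of it there. Push and press it with the fingertips or the outside of the fingers only, never pinching it between them, and leave everything else standing where it is.

Things in the scene. Friction and masses are not known exactly. Their poses are not given: they have to be found in the camera images.
- tray: Open stainless steel tray screwed to the shelf, 180 (x) x 240 (y) x 58 mm high, split into two bays by a wall along its x axis. Origin: centre of the underside, z up. The spine (hinge line of the leaf) runs along the tray's x, 62 mm above the origin. Its -y bay is covered at the start, its +y bay open.
- spine (a point): Midpoint of the hinge line, 62 mm above the shelf; axes as the tray's.
- leaf (a joint): Angle of the bamboo leaf about the spine: 0 = flat over the -y bay, pi/2 = straight up, pi = flat over the +y bay, on the rim (end stops at 0 and pi). Starts between 0 and 0.25. The hinge is stiff (friction about 0.15 N m, more than the leaf's weight): the leaf stays at any angle where it is left, does not fall by itself and must be pushed all the way down.
- tab_end (a point): Middle of the outer end of the tab on the leaf's free edge: 90 mm wide, 35 mm long, 6 mm thick, bent 35 degrees. At angle 0 it rises outwards past the tray's wall, its end 156 mm from the spine towards -y and 20 mm above the hinge line, free space below for a fingertip from outside. At pi it slopes down outside the +y wall. Axes: the leaf's, at angle 0 the tray's.
- leaf_mid (a point): Middle of the leaf, 65 mm from the spine, on its middle plane. Leaf: 170 mm along the spine, reaching 127 mm from it (tab extra), 6 mm thick, about 0.11 kg, its middle plane through the hinge line; its two faces are 3 mm layers, the one facing up at the start 5 mm smaller at the edges. Pressing both faces at once counts as pinching. Axes: the leaf's, at angle 0 the tray's.
- stone_a: Loose ceramic crock weight, disc of 72 mm diameter with a small knob, 34 mm high in all, lying in the -y bay below the rim. Origin: centre of the underside.
- stone_b: The same kind of crock weight, lying in the +y bay below the rim. Origin: centre of the underside.
- jar: Loose pale glass jar with a steel twist cap, 76 mm diameter, 121 mm high, standing beyond the tray's +x end (past the end of the spine). Origin: centre of the underside.
- spoon_rest: Loose white plastic spoon rest, round dish of 72 mm with a 50 mm handle trough along its +x, 13 mm high, lying beyond the tray's +x end. Origin: centre of the dish's underside.
- onggi: Loose dark onggi pot with lid, 152 mm diameter, 158 mm high, on the left of the shelf. Origin: centre of the underside.
- press: Loose bamboo press, 160 x 120 x 141 mm, on the right of the shelf. Origin: centre of the underside.
- bowl: Loose steel bowl, 110 mm diameter, 45 mm high, on the left of the shelf. Origin: centre of the underside.

How it is judged:
At the end, for the whole second after the job is handed in: The leaf lies flat over the +y bay (joint above 3.07 rad, about 4 degrees from the stop) and is at rest; jar, spoon rest, onggi pot, press and bowl are within 20 mm of where they started (value of joint leaf above 3.07 rad and velocity of joint leaf between -0.05 and 0.05 rad/s and distance of each of jar, spoon_rest, onggi, press, bowl from where it was at the start of the episode below 0.02 m); the robot touches nothing.
It fails at once if the leaf is pinched: both of its faces are pressed by the fingers at once ((contact force between the fingers and leaf_c0 above 2 N or contact force between the fingers and leaf_c1 above 2 N) and (contact force between the fingers and leaf_c2 above 2 N or contact force between the fingers and leaf_c3 above 2 N)).
It fails at once if a crock weight is lifted or pushed out of its bay (height (world z) of any of stone_a, stone_b above 0.03 m or y of stone_a in the frame of tray above -0.02 m or y of stone_b in the frame of tray below 0.02 m).
It fails at once if the jar, spoon rest, onggi pot, press or bowl is pushed away or lifted (distance of any of jar, spoon_rest, onggi, press, bowl from where it was at the start of the episode above 0.02 m).
It also fails if it takes over 48 s, if anything falls off the work surface, if the arm or the gripper's body presses on something with over 40 N, if the wrist force passes 120 N, or if a joint passes its speed limit or range.

## Working session

There is one attempt and no reset: what is moved stays moved. The work goes in short steps, Python scripts to look and compute and a shell command to move; the robot and the scene stay as the last step left them, time stands still between calls to the robot, and variables do not carry over. Pictures are saved under pics/ and viewed, at most 10 in all, crops included, and the job is handed in when it is done.

```bash
mkdir -p pics; python3 - <<'E'
from bench import status,camera
import cv2,numpy as np
o=status.get_obs();print(o)
for n in("top","side"):
    c=camera(n);cv2.imwrite(f"pics/{n}0.png",c["frame"]);np.savez(f"{n}0.npz",**c)
    print(n,c["fx"],c["cx"],c["cy"],np.round(c["extrinsics"],3).tolist())
E
```

```text
{'time_s': 0.0, 'q': array([ 1.12868793e+00,  1.81538167e-01,  1.60802296e+00, -4.42128571e-06,
        1.35379834e+00, -2.06256167e-01]), 'dq': array([ 0.0009484 , -0.00072633,  0.00045243, -0.00154423,  0.0007898 ,
        0.00078366]), 'joint_efforts': array([-3.04255582e-04, -4.44862890e+01, -3.51333797e+01, -2.46311065e-04,
        9.27161775e-03,  6.50989705e-06]), 'eef_pos': array([0.13407644, 0.5585743 , 0.23037855]), 'eef_rot': array([-2.79347416e-04,  1.17652462e-01,  9.93054439e-01, -8.38074436e-04]), 'wrist_force': array([ 0.13097402, -0.60110117,  0.07655817]), 'torque': array([ 0.00676976,  0.02759297, -0.02238847]), 'grasp_force': 0.0, 'opening': 0.9990368044707998}
top 359.1125151712034 260.17003755528447 193.76868287889553 [[0.022, -0.999, 0.041, 0.527], [-1.0, -0.022, -0.003, 0.001], [0.004, -0.041, -0.999, 1.457], [0.0, 0.0, 0.0, 1.0]]
side 446.7630414389775 254.23355007193322 190.97216214881303 [[0.947, -0.183, 0.265, 0.192], [-0.322, -0.553, 0.768, -1.15], [0.006, -0.813, -0.582, 0.987], [0.0, 0.0, 0.0, 1.0]]
```

View pics/top0.png

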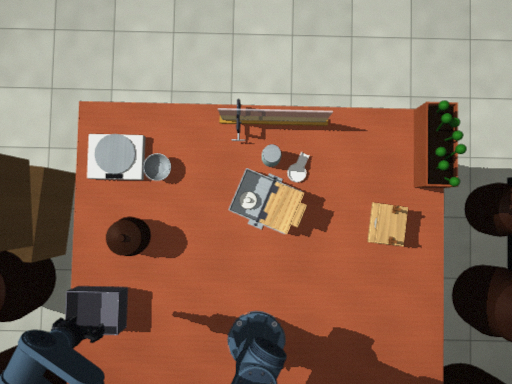

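View pics/side0.png

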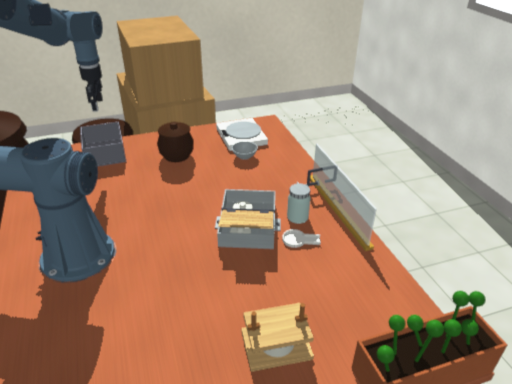

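The top view shows the tray at about (268,200), with the bamboo leaf over its right-hand bay at (285,208). The jar is at (271,156) and the spoon rest at (298,172). The +y bay lies to the left, and its crock weight is at (248,201).

```bash
python3 - <<'E'
import cv2,numpy as np
def pts(n):
    c=np.load(n+"0.npz");d=c["depth"];v,u=np.indices(d.shape)
    p=np.stack([(u-c["cx"])/c["fx"]*d,(v-c["cy"])/c["fy"]*d,d],-1)
    E=c["extrinsics"];return p@E[:3,:3].T+E[:3,3],c["frame"],d
for n,box in(("top",(225,150,315,245)),("side",(205,180,290,260))):
    P,f,d=pts(n);x0,y0,x1,y1=box
    hsv=cv2.cvtColor(f,cv2.COLOR_BGR2HSV)
    m=np.zeros(d.shape,bool);m[y0:y1,x0:x1]=1
    m&=d>0
    bam=m&(hsv[...,0]>12)&(hsv[...,0]<28)&(hsv[...,1]>70)&(hsv[...,2]>110)&(P[...,2]>.03)
    k=cv2.morphologyEx(bam.astype(np.uint8),cv2.MORPH_OPEN,np.ones((3,3)))
    q=P[k>0];print(n,"bam",len(q),q.mean(0).round(3),q.min(0).round(3),q.max(0).round(3))
    print(" rect",cv2.minAreaRect(q[:,:2].astype(np.float32)))
    A=np.c_[q[:,:2],np.ones(len(q))];s=np.linalg.lstsq(A,q[:,2],rcond=None)[0];print(" plane",s.round(3))
    # tray+leaf: non-red and z in .035-.1 
    t=m&(P[...,2]>.045)&(P[...,2]<.115)&((hsv[...,1]<70)|bam)
    if n=="top": t[:168]=0; t[:182,285:]=0
    q=P[t];print(" tray rect",cv2.minAreaRect(q[:,:2].astype(np.float32)),len(q))
    big=cv2.resize(f[y0-5:y1+5,x0-15:x1+15],None,fx=5,fy=5,interpolation=cv2.INTER_CUBIC)
    cv2.imwrite(f"pics/{n}crop.png",cv2.resize(big,(600,560)))
    s_=m&(P[...,2]<.115)&(P[...,2]>.01)
P,f,d=pts("top")
for nm,(u,v) in dict(jar=(271,156),dish=(297,174),handle=(305,156),press=(388,224)).items(): print(nm,P[v,u].round(3))
E
```

```text
top bam 1437 [ 0.529 -0.095  0.085] [ 0.434 -0.172  0.049] [ 0.627 -0.005  0.123]
 rect ((0.5298033356666565, -0.09768995642662048), (0.13877002894878387, 0.17460106313228607), 68.17796325683594)
 plane [-0.102 -0.27   0.113]
 tray rect ((0.5535989999771118, -0.03702661395072937), (0.2691352963447571, 0.1800350546836853), 68.12364196777344) 1770
side bam 842 [ 0.528 -0.097  0.086] [ 0.437 -0.176  0.055] [0.635 0.005 0.122]
 rect ((0.5263032913208008, -0.09176229685544968), (0.15661212801933289, 0.1729905903339386), 69.094970703125)
 plane [-0.107 -0.276  0.116]
 tray rect ((0.5753653645515442, -0.043691471219062805), (0.2695966958999634, 0.229755699634552), 67.59429931640625) 1492
jar [ 0.724 -0.041  0.117]
dish [ 0.669 -0.151  0.009]
handle [ 0.744 -0.183 -0.   ]
press [ 0.478 -0.493  0.084]
```

View pics/topcrop.png

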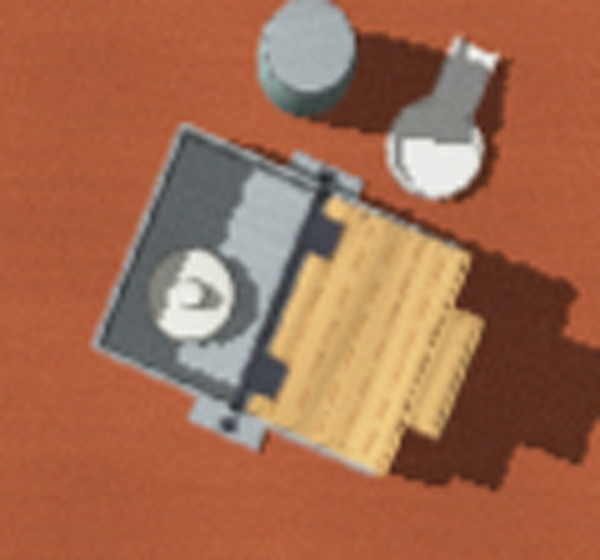

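The crop shows the spine knobs at (325,180) and (230,423), the leaf to their right and its tab at (450,375). From the depth points, the spine midpoint is about (0.556,-0.024,0.062), the tray yaw about -22° and the leaf angle about 0.25 rad.

Plan: shut the fingers, tilt the tool 60°, go under the tab from outside, then sweep an arc over the spine.

```bash
cat > h.py <<'E'
import numpy as np
from scipy.spatial.transform import Rotation as R
from bench import status
S=np.array([.556,-.024,0]);yw=np.radians(-21.9)
X=np.array([np.cos(yw),np.sin(yw),0]);Y=np.array([-np.sin(yw),np.cos(yw),0]);Z=np.array([0,0,1.])
def cur():
    o=status.get_obs();r=R.from_quat(o["eef_rot"],scalar_first=True);return o,o["eef_pos"],r
def show():
    o,p,r=cur();d=p-S;z=r.as_matrix()[:,2]
    print("t",o["time_s"],"tray xyz",(d@X).round(4),(d@Y).round(4),d[2].round(4),"tilt",np.degrees(np.arctan2(z@Y,-z[2])).round(1),"zx",(z@X).round(3),"F tray",[round(float(o["wrist_force"]@a),1) for a in(X,Y,Z)],"q",o["q"].round(2),"op",round(o["opening"],2))
def plan(wps):
    """wps: tray x,y,z (m), tilt deg -> rows"""
    _,p,r=cur()
    for x,y,z,t in wps:
        s,c=np.sin(np.radians(t)),np.cos(np.radians(t))
        M=np.c_[-X,c*Y+s*Z,s*Y-c*Z]
        print((x,y,z,t),"->",(r.inv().apply(S+x*X+y*Y+z*Z-p)*100).round(2).tolist(),np.degrees((r.inv()*R.from_matrix(M)).as_rotvec()).round(1).tolist())
E
python3 -c "
from h import *
show();plan([(0,-.27,.28,60),(0,-.27,.28,20)])"
```

```text
t 0.1 tray xyz -0.6088 0.3832 0.2305 tilt -0.1 zx -0.0 F tray [0.1, -1.0, 0.3] q [ 1.13  0.18  1.61  0.    1.35 -0.21] op 1.0
(0, -0.27, 0.28, 60) -> [-50.69, -73.52, -4.86] [-60.0, -4.4, 7.6]
(0, -0.27, 0.28, 20) -> [-50.69, -73.52, -4.86] [-20.1, -1.5, 8.3]
```

```bash
python3 -m handwheel '[[[-1,-3,-4,-5,0,0,0],[-1,-6,-9,-5,0,0,2],[-1,-9,-14,-5,0,0,4],[-1,-12,-18,-5,0,0,6],[-1,-15,-23,-5,0,0,8],[-1,-18,-28,-5,0,0,8],[-1,-22,-33,-5,0,0,8],[-1,-26,-38,-5,0,0,8],[-1,-29,-42,-5,0,0,8],[-1,-32,-46,-5,0,0,8]]]'; python3 -c "
from h import *
show();plan([(0,-.27,.28,60)])"
```

```text
time_s: 1.35
eef_pos: [0.3383, 0.0351, 0.2813]
eef_rot: [0.0, 0.187, 0.982, 0.0]
wrist_force: [0.6, 0.6, 0.6]
opening: -0.006
grasp_force: 0.0
t 1.35 tray xyz -0.2241 -0.0263 0.2813 tilt 0.0 zx 0.001 F tray [0.3, 0.8, 0.6] q [-0.25 -0.45  2.07  0.    1.53 -1.44] op -0.01
(0, -0.27, 0.28, 60) -> [-22.27, -24.49, 0.14] [-60.0, -0.1, 0.3]
```

```bash
python3 -m handwheel '[[[-1,-3,-3,0,-6,0,0],[-1,-6,-6,0,-14,0,0],[-1,-9,-10,0,-22,0,0],[-1,-12,-13,0,-30,0,0],[-1,-15,-17,0,-40,0,0],[-1,-18,-20,0,-50,0,0],[-1,-22.3,-24.5,0,-60,0,0],[-1,-22.3,-24.5,0,-60,0,0],[-1,-22.3,-24.5,0,-60,0,0],[-1,-22.3,-24.5,0,-60,0,0]]]'; python3 -c "
from h import *
show();plan([(0,-.23,.14,60),(0,-.165,.092,60),(0,-.152,.092,60)])"
```

```text
time_s: 2.6
eef_pos: [0.456, -0.2717, 0.2845]
eef_rot: [0.095, 0.16, 0.852, 0.489]
wrist_force: [-0.3, 1.4, 0.0]
opening: 0.003
grasp_force: 0.0
t 2.6 tray xyz -0.0004 -0.2672 0.2845 tilt 59.7 zx -0.005 F tray [-0.8, 1.2, 0.0] q [-1.17  0.42  1.53  0.72  1.97 -2.36] op 0.0
(0, -0.23, 0.14, 60) -> [-0.0, -10.61, 10.5] [-0.3, -0.3, 0.5]
(0, -0.165, 0.092, 60) -> [-0.03, -11.48, 18.53] [-0.3, -0.3, 0.5]
(0, -0.152, 0.092, 60) -> [-0.04, -10.82, 19.65] [-0.3, -0.3, 0.5]
```

```bash
python3 -m handwheel '[[[-1,0,-4,3,0,0,0],[-1,0,-8,7,0,0,0],[-1,0,-11,11,0,0,0],[-1,0,-11.3,14,0,0,0],[-1,0,-11.4,16.5,0,0,0],[-1,0,-11.3,18,0,0,0],[-1,0,-11,19.3,0,0,0],[-1,0,-11,19.3,0,0,0]]]'; python3 - <<'E'
from h import *
import cv2
from bench import camera
show()
a=camera("side");b=camera("top")
i=np.hstack([cv2.resize(a["frame"][150:290,170:310],(400,400),interpolation=cv2.INTER_CUBIC),cv2.resize(b["frame"][140:260,220:340],(400,400),interpolation=cv2.INTER_CUBIC)])
cv2.imwrite("pics/appr.png",i)
E
```

```text
time_s: 3.6
eef_pos: [0.4971, -0.1678, 0.0907]
eef_rot: [0.094, 0.161, 0.851, 0.491]
wrist_force: [-1.0, -0.6, 0.2]
opening: 0.001
grasp_force: 0.0
t 3.6 tray xyz -0.001 -0.1554 0.0907 tilt 59.9 zx -0.006 F tray [-0.7, -0.9, 0.2] q [-1.02  0.63  1.71  0.76  1.6  -2.53] op 0.0
```

View pics/appr.png

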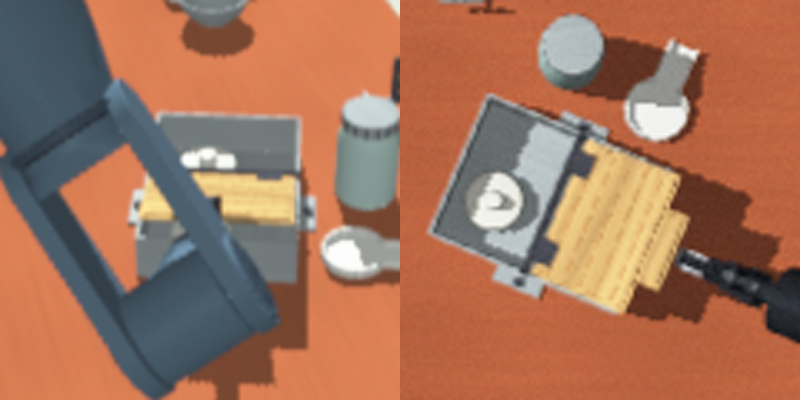

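The crop shows the shut fingertips just outside the tab's end: tip at (682,262) against the tab end near (670,255) in the right half. They are roughly on its centre line and ready to go under it and lift.

```bash
cat >> h.py <<'E'
def arc(degs):
    w=[]
    for A in degs:
        a=np.radians(A);t=60 if A<=90 else 60-(A-90)*55/90
        r=np.interp(A,[14,90],[.143,.11]);ph=np.radians(180-A-t)
        h=(r-.127)*.7-.0217 if r>.127 else -(.003+.015*np.sin(ph))
        w.append((0,round(float(-(r*np.cos(a)-h*np.sin(a))),4),round(float(.062+h*np.cos(a)+r*np.sin(a)),4),round(t,1)))
    plan(w)
E
python3 -c "
from h import *
arc([14,18,23,28,34,40,46,52,58,64])"
```

```text
(0, -0.1413, 0.0864, 60) -> [-0.08, 0.43, 1.51] [-0.1, -0.3, 0.3]
(0, -0.138, 0.0945, 60) -> [-0.08, 1.29, 1.39] [-0.1, -0.3, 0.3]
(0, -0.1332, 0.1042, 60) -> [-0.08, 2.37, 1.32] [-0.1, -0.3, 0.3]
(0, -0.1278, 0.1133, 60) -> [-0.09, 3.43, 1.33] [-0.1, -0.3, 0.3]
(0, -0.1206, 0.1234, 60) -> [-0.1, 4.67, 1.45] [-0.1, -0.3, 0.3]
(0, -0.1127, 0.1326, 60) -> [-0.1, 5.86, 1.67] [-0.1, -0.3, 0.3]
(0, -0.1042, 0.1408, 60) -> [-0.11, 6.99, 1.99] [-0.1, -0.3, 0.3]
(0, -0.0912, 0.1513, 60) -> [-0.12, 8.55, 2.59] [-0.1, -0.3, 0.3]
(0, -0.0794, 0.1585, 60) -> [-0.13, 9.77, 3.25] [-0.1, -0.3, 0.3]
(0, -0.067, 0.1642, 60) -> [-0.14, 10.88, 4.04] [-0.1, -0.3, 0.3]
```

```bash
python3 -m handwheel '[[[-1,-0.1,0.1,1.5,0,0,0],[-1,-0.1,0.4,1.6,0,0,0],[-1,-0.1,1.3,1.5,0,0,0],[-1,-0.1,2.4,1.4,0,0,0],[-1,-0.1,3.4,1.4,0,0,0],[-1,-0.1,4.7,1.5,0,0,0],[-1,-0.1,5.9,1.7,0,0,0],[-1,-0.1,7,2,0,0,0],[-1,-0.1,7,2,0,0,0]]]'; python3 - <<'E'
from h import *
import cv2
from bench import camera
show()
a=camera("side");b=camera("top")
i=np.hstack([cv2.resize(a["frame"][150:290,170:310],(400,400),interpolation=cv2.INTER_CUBIC),cv2.resize(b["frame"][140:260,220:340],(400,400),interpolation=cv2.INTER_CUBIC)])
cv2.imwrite("pics/mid.png",i)
arc([46,52,58,64,70,76,82,88,94,100,106])
E
```

```text
time_s: 4.82
eef_pos: [0.5175, -0.1201, 0.1415]
eef_rot: [0.094, 0.161, 0.851, 0.491]
wrist_force: [0.4, -0.5, -0.2]
opening: 0.0
grasp_force: 0.0
t 4.825 tray xyz 0.0001 -0.1035 0.1415 tilt 60.0 zx -0.005 F tray [0.5, -0.3, -0.2] q [-0.95  0.5   1.77  0.82  1.61 -2.44] op 0.0
(0, -0.1042, 0.1408, 60) -> [-0.05, -0.01, -0.09] [0.0, -0.3, 0.2]
(0, -0.0912, 0.1513, 60) -> [-0.06, 1.55, 0.52] [0.0, -0.3, 0.2]
(0, -0.0794, 0.1585, 60) -> [-0.07, 2.76, 1.18] [0.0, -0.3, 0.2]
(0, -0.067, 0.1642, 60) -> [-0.08, 3.87, 1.97] [0.0, -0.3, 0.2]
(0, -0.0542, 0.1686, 60) -> [-0.09, 4.9, 2.85] [0.0, -0.3, 0.2]
(0, -0.0411, 0.1714, 60) -> [-0.1, 5.79, 3.85] [0.0, -0.3, 0.2]
(0, -0.0279, 0.1727, 60) -> [-0.11, 6.57, 4.93] [0.0, -0.3, 0.2]
(0, -0.0148, 0.1724, 60) -> [-0.11, 7.19, 6.08] [0.0, -0.3, 0.2]
(0, -0.0024, 0.1724, 57.6) -> [-0.12, 7.81, 7.15] [2.4, -0.3, 0.2]
(0, 0.0096, 0.172, 53.9) -> [-0.13, 8.38, 8.21] [6.1, -0.3, 0.2]
(0, 0.0216, 0.1702, 50.2) -> [-0.14, 8.82, 9.34] [9.8, -0.3, 0.3]
```

View pics/mid.png

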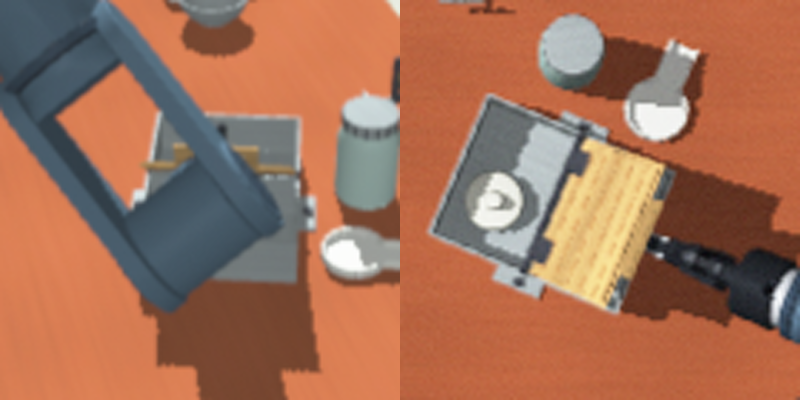

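The leaf has been lifted to around 40°. Its free edge is near (645,240) in the right half with the fingertip behind it at (655,242), so I continue along the arc.

```bash
python3 -m handwheel '[[[-1,0,1.5,0.5,0,0,0],[-1,0,2.8,1.2,0,0,0],[-1,0,3.9,2,0,0,0],[-1,0,4.9,2.9,0,0,0],[-1,0,5.8,3.9,0,0,0],[-1,0,6.6,4.9,0,0,0],[-1,0,7.2,6.1,0,0,0],[-1,0,7.8,7.2,2,0,0],[-1,0,8.4,8.2,6,0,0],[-1,0,8.4,8.2,6,0,0]]]'; python3 - <<'E'
from h import *
import cv2
from bench import camera
show()
a=camera("side");b=camera("top")
i=np.hstack([cv2.resize(a["frame"][150:290,170:310],(400,400),interpolation=cv2.INTER_CUBIC),cv2.resize(b["frame"][140:260,220:340],(400,400),interpolation=cv2.INTER_CUBIC)])
cv2.imwrite("pics/mid2.png",i)
arc([100,107,114,121,128,135,142,149,156,163])
E
```

```text
time_s: 6.18
eef_pos: [0.5585, -0.0131, 0.1725]
eef_rot: [0.085, 0.165, 0.876, 0.446]
wrist_force: [-0.1, -0.3, 0.2]
opening: -0.003
grasp_force: 0.0
t 6.175 tray xyz -0.0018 0.0111 0.1725 tilt 54.0 zx -0.007 F tray [0.0, -0.3, 0.2] q [-0.72  0.34  1.85  0.87  1.46 -2.26] op -0.0
(0, 0.0096, 0.172, 53.9) -> [-0.17, -0.01, -0.04] [0.1, -0.4, 0.3]
(0, 0.0236, 0.1698, 49.6) -> [-0.18, 0.63, 1.23] [4.4, -0.4, 0.3]
(0, 0.0372, 0.1659, 45.3) -> [-0.19, 1.12, 2.56] [8.7, -0.4, 0.3]
(0, 0.0501, 0.1602, 41.1) -> [-0.2, 1.41, 3.94] [12.9, -0.3, 0.3]
(0, 0.0623, 0.153, 36.8) -> [-0.21, 1.55, 5.35] [17.2, -0.3, 0.3]
(0, 0.0734, 0.1442, 32.5) -> [-0.22, 1.49, 6.76] [21.5, -0.3, 0.3]
(0, 0.0833, 0.1341, 28.2) -> [-0.23, 1.25, 8.16] [25.8, -0.3, 0.4]
(0, 0.0918, 0.1228, 23.9) -> [-0.23, 0.84, 9.51] [30.1, -0.3, 0.4]
(0, 0.0988, 0.1105, 19.7) -> [-0.24, 0.25, 10.8] [34.3, -0.3, 0.4]
(0, 0.1042, 0.0974, 15.4) -> [-0.24, -0.49, 12.0] [38.6, -0.3, 0.4]
```

View pics/mid2.png

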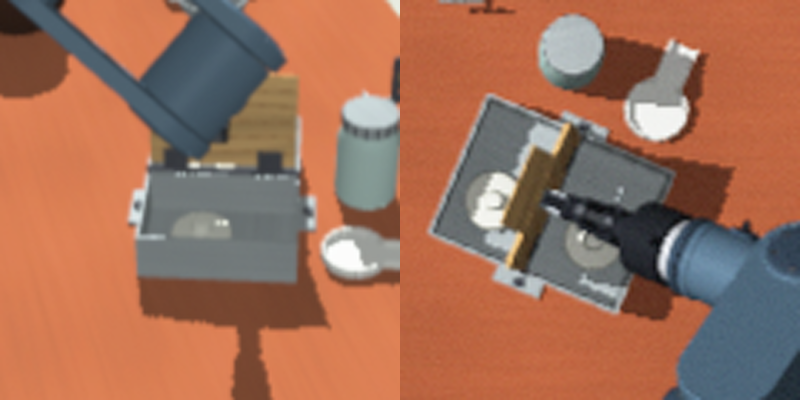

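The leaf stands a little past upright, with its top edge near (530,195) in the right half and the fingertip behind it at (548,200). Next I push it over and down.

```bash
python3 -m handwheel '[[[-1,-0.2,0.6,1.2,4,0,0],[-1,-0.2,1.1,2.6,9,0,0],[-1,-0.2,1.4,3.9,13,0,0],[-1,-0.2,1.6,5.3,17,0,0],[-1,-0.2,1.5,6.8,21,0,0],[-1,-0.2,1.3,8.2,26,0,0],[-1,-0.2,0.8,9.5,30,0,0],[-1,-0.2,0.3,10.8,34,0,0],[-1,-0.2,-0.5,12,38,0,0],[-1,-0.2,-0.5,12,38,0,0]]]'; python3 - <<'E'
from h import *
show()
arc([163,170,176,180])
plan([(0,.108,.060,5),(0,.108,.054,5)])
E
```

```text
time_s: 7.52
eef_pos: [0.5937, 0.073, 0.0959]
eef_rot: [0.024, 0.184, 0.973, 0.137]
wrist_force: [-1.2, 0.5, -0.5]
opening: 0.003
grasp_force: 0.0
t 7.525 tray xyz -0.0012 0.1041 0.0959 tilt 16.0 zx -0.005 F tray [-1.3, 0.0, -0.5] q [-0.23  0.33  1.75  0.32  1.05 -1.58] op 0.0
(0, 0.1042, 0.0974, 15.4) -> [-0.12, 0.05, -0.14] [0.6, -0.3, 0.4]
(0, 0.1079, 0.0838, 11.1) -> [-0.12, 0.03, 1.27] [4.9, -0.3, 0.4]
(0, 0.1096, 0.0718, 7.4) -> [-0.13, -0.14, 2.47] [8.6, -0.3, 0.5]
(0, 0.11, 0.0637, 5.0) -> [-0.13, -0.32, 3.26] [11.0, -0.3, 0.5]
(0, 0.108, 0.06, 5) -> [-0.13, -0.61, 3.56] [11.0, -0.3, 0.5]
(0, 0.108, 0.054, 5) -> [-0.13, -0.78, 4.13] [11.0, -0.3, 0.5]
```

```bash
python3 -m handwheel '[[[-1,-0.1,0,1.2,5,0,0],[-1,-0.1,-0.1,2.2,8,0,0],[-1,-0.1,-0.3,2.9,11,0,0],[-1,-0.1,-0.4,3.3,11,0,0],[-1,-0.1,-0.4,3.3,11,0,0],[-1,-0.1,-0.4,3.3,11,0,0]]]'; python3 - <<'E'
from h import *
show()
E
```

```text
time_s: 8.28
eef_pos: [0.5974, 0.0763, 0.0654]
eef_rot: [0.008, 0.187, 0.981, 0.044]
wrist_force: [-3.2, 1.8, 7.1]
opening: -0.006
grasp_force: 3.5
t 8.275 tray xyz 0.001 0.1085 0.0654 tilt 5.2 zx -0.002 F tray [-3.6, 0.4, 7.1] q [-0.12  0.41  1.68  0.1   1.03 -1.36] op -0.01
```

```bash
python3 -m handwheel '[[[-1,0,0,0.15,0,0,0],[-1,0,0,0.25,0,0,0],[-1,0,0,0.25,0,0,0]]]'; python3 -m handwheel '[[[-1,0,0,-2,0,0,0],[-1,0,0,-5,0,0,0],[-1,0,0,-10,0,0,0],[-1,-2,-4,-15,0,0,0],[-1,6,-10,-15,0,0,0],[-1,12,-15,-15,0,0,0],[-1,12,-18,-15,0,0,0],[-1,12,-18,-15,0,0,0]]]'; python3 - <<'E'
from h import *
import cv2
from bench import camera
show()
a=camera("side");b=camera("top")
d=b["depth"];v,u=np.indices(d.shape);E=b["extrinsics"]
P=np.stack([(u-b["cx"])/b["fx"]*d,(v-b["cy"])/b["fy"]*d,d],-1)@E[:3,:3].T+E[:3,3]-S
y=P@Y;x=P@X;z=P[...,2]
for lo in(.02,.04,.06,.08,.1):
    m=(abs(x)<.075)&(y>lo)&(y<lo+.02);print(lo,np.median(z[m]).round(4),m.sum())
i=np.hstack([cv2.resize(a["frame"][150:290,170:310],(400,400),interpolation=cv2.INTER_CUBIC),cv2.resize(b["frame"][140:260,220:340],(400,400),interpolation=cv2.INTER_CUBIC)])
cv2.imwrite("pics/end.png",i)
E
```

```text
time_s: 8.65
eef_pos: [0.5975, 0.0763, 0.0649]
eef_rot: [0.008, 0.187, 0.981, 0.044]
wrist_force: [-11.4, 0.3, 22.7]
opening: -0.002
grasp_force: 11.4
time_s: 9.65
eef_pos: [0.413, -0.0594, 0.1956]
eef_rot: [0.008, 0.188, 0.981, 0.043]
wrist_force: [0.2, -0.0, -0.2]
opening: 0.001
grasp_force: 0.0
t 9.65 tray xyz -0.1195 -0.0862 0.1956 tilt 5.1 zx -0.001 F tray [0.2, 0.1, -0.2] q [-0.5  -0.17  2.03  0.09  1.29 -1.72] op 0.0
0.02 0.0656 197
0.04 0.0658 202
0.06 0.066 198
0.08 0.066 199
0.1 0.066 198
```

View pics/end.png

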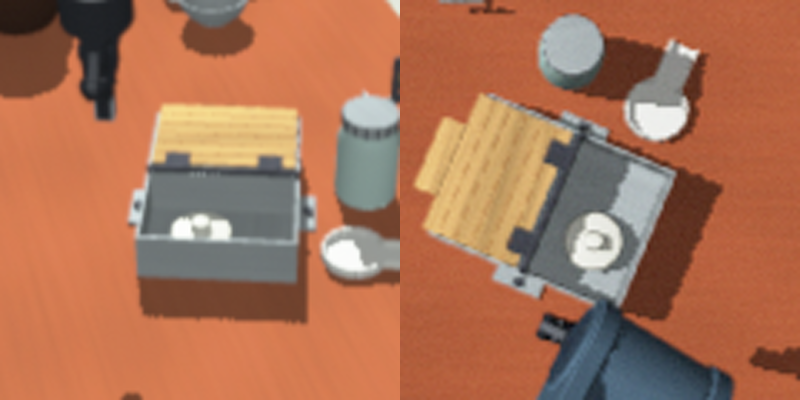

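The leaf lies flat over the +y bay, around (500,180) in the right half, with its top at z 0.066 throughout. The robot is clear, and the jar and spoon rest have not moved.

```bash
python3 -c "
from bench import ctrl
print(ctrl.hand_in())"
```

```text
the job is handed in; nothing more can be done
None
```

The leaf is turned over the spine and lies flat over the +y bay, released with the arm clear, and the job was handed in at about 10 s; no verdict was returned.

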